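Put the white-capped polishes away in the manicure caddy

TASK

Tidy the manicure table: put the four white-capped nail polishes into the caddy, each standing upright in the compartment whose floor pad has the colour of its polish. Leave the two black-capped gel polishes standing where they are; they are still needed at the lamp.

Things in the scene. Friction and masses are not known exactly. Their poses are not given: they have to be found in the camera images.
- polish_red: WHITE cap, deep red polish (the colour shows from above as a ring round the cap). Round nail polish bottle, 89 mm tall, standing upright: glass body 32 mm in diameter up to 40 mm, sloping in to the neck at 50 mm, then a slim upright cap 17 mm in diameter (16 mm near the top) from 50 to 89 mm; about 45 g. Origin: centre of its underside, z up along the bottle.
- polish_pink: WHITE cap, pale bubblegum pink polish (the colour shows from above as a ring round the cap). Round nail polish bottle, 89 mm tall, standing upright: glass body 32 mm in diameter up to 40 mm, sloping in to the neck at 50 mm, then a slim upright cap 17 mm in diameter (16 mm near the top) from 50 to 89 mm; about 45 g. Origin: centre of its underside, z up along the bottle.
- polish_blue: WHITE cap, strong blue polish (the colour shows from above as a ring round the cap). Round nail polish bottle, 89 mm tall, standing upright: glass body 32 mm in diameter up to 40 mm, sloping in to the neck at 50 mm, then a slim upright cap 17 mm in diameter (16 mm near the top) from 50 to 89 mm; about 45 g. Origin: centre of its underside, z up along the bottle.
- polish_green: WHITE cap, mid green polish (the colour shows from above as a ring round the cap). Round nail polish bottle, 89 mm tall, standing upright: glass body 32 mm in diameter up to 40 mm, sloping in to the neck at 50 mm, then a slim upright cap 17 mm in diameter (16 mm near the top) from 50 to 89 mm; about 45 g. Origin: centre of its underside, z up along the bottle.
- gel_pink: Look-alike, not for the caddy: BLACK cap, pale bubblegum pink polish. Same bottle as polish_pink: 89 mm tall, body 32 mm, cap 17 mm in diameter; origin at the centre of its underside, z up. All six bottles start upright on the table in random order, at least 75 mm apart between centres. Between them lie a nail file 4 mm high and a buffer block 25 mm high.
- gel_blue: Look-alike, not for the caddy: BLACK cap, strong blue polish. Same bottle as polish_blue: 89 mm tall, body 32 mm, cap 17 mm in diameter; origin at the centre of its underside, z up. Unlisted: a white curing lamp 60 mm high, 150 x 138 mm, on the side away from the caddy; taller bottles and pots beyond x = 0.7 m or |y| = 0.5 m.
- pad_red: Deep red square pad, 54 x 54 x 2 mm, fixed in the middle of one compartment's floor in the white caddy. Origin: centre of its underside, z up, x and y parallel to the compartment's walls. A bottle standing on it has its underside 2 mm above this origin; the wall tops are 32 mm above it. Compartments are 58 mm square inside.
- pad_pink: Pale bubblegum pink square pad, 54 x 54 x 2 mm, fixed in the middle of one compartment's floor in the white caddy. Origin: centre of its underside, z up, x and y parallel to the compartment's walls. A bottle standing on it has its underside 2 mm above this origin; the wall tops are 32 mm above it. Caddy: 2 x 2 compartments, centres 62 mm apart.
- pad_blue: Strong blue square pad, 54 x 54 x 2 mm, fixed in the middle of one compartment's floor in the white caddy. Origin: centre of its underside, z up, x and y parallel to the compartment's walls. A bottle standing on it has its underside 2 mm above this origin; the wall tops are 32 mm above it. Caddy: 128 x 128 x 36 mm, walls 4 mm, fixed.
- pad_green: Mid green square pad, 54 x 54 x 2 mm, fixed in the middle of one compartment's floor in the white caddy. Origin: centre of its underside, z up, x and y parallel to the compartment's walls. A bottle standing on it has its underside 2 mm above this origin; the wall tops are 32 mm above it. Which compartment has which pad varies.
Mind the look-alikes: they are no part of the job. What is shaped like the gel_pink but brown is not meant. Of the things that look like the polish_red, the larger one is meant.

How it is judged:
At the end, for the whole second after the job is handed in: Each white-capped bottle stands upright (0.15 rad), released and at rest, on the floor of its own colour's compartment (centre within 21 mm of the pad's, underside under 7 mm above the pad's origin); both black-capped ones stand at rest within 20 mm of their starts (horizontal distance between polish_red and pad_red below 0.021 m and z of polish_red in the frame of pad_red below 0.007 m and angle between each of polish_red, polish_pink, polish_blue, polish_green, gel_pink, gel_blue's own z axis and vertical below 0.15 rad and linear speed of each of polish_red, polish_pink, polish_blue, polish_green, gel_pink, gel_blue below 0.02 m/s and horizontal distance between polish_pink and pad_pink below 0.021 m and z of polish_pink in the frame of pad_pink below 0.007 m and horizontal distance between polish_blue and pad_blue below 0.021 m and z of polish_blue in the frame of pad_blue below 0.007 m and horizontal distance between polish_green and pad_green below 0.021 m and z of polish_green in the frame of pad_green below 0.007 m and distance of each of gel_pink, gel_blue from where it was at the start of the episode below 0.02 m); the robot touches nothing.
It fails at once if the black-capped pink gel polish is shifted more than 20 mm, lifted or tipped over (distance of gel_pink from where it was at the start of the episode above 0.02 m or angle between gel_pink's own z axis and vertical above 0.5 rad).
It fails at once if the black-capped blue gel polish is shifted more than 20 mm, lifted or tipped over (distance of gel_blue from where it was at the start of the episode above 0.02 m or angle between gel_blue's own z axis and vertical above 0.5 rad).
It also fails if it takes over 93 s, if anything falls off the work surface, if the arm or the gripper's body presses on something with over 40 N, if the wrist force passes 120 N, or if a joint passes its speed limit or range.

ROBOT

A 6-joint arm with a two-finger parallel gripper is mounted at the origin on the work surface. World frame = base frame: x ahead of the robot, y to its left, z up, the work surface at z = 0. Lengths are in m, angles in rad, forces in N, time in s.
With the tool pointing down it reaches from about 0.225 to 0.875 m from the base axis. Payload 3.4 kg.
Tool frame: the origin (TCP) lies at the very end of the fingers, on their centre line; the grasp point (between the pads) lies 19 mm behind it (manip.grasp_offset is the distance from the TCP to the grasp point, in m); x points along the fingers, y is the direction in which the jaws open and shut, and the axes are right-handed (so a half turn about x gives the same grasp; the last joint's range is limited). The gripper opens to 85 mm and grips with 20 to 120 N. Pads are 22 mm wide; open, the fingers measure 114 mm over their backs; the gripper's body (76 mm by 85 mm) begins 54 mm behind the grasp point. The pads swing forward as they close: fully open they stand 13 mm farther back than shut.
Start: joints at [1.03, 0.276, 1.505, -0, 1.361, -0.121], TCP at [0.234, 0.525, 0.231] pointing down, gripper open.
Joint ranges: [-2.89, 2.89], [-0.75, 2.08], [0.22, 2.7], [-1.18, 4.32], [0.11, 2.71], [-2.7, 2.7]. Speed limits (rad/s): [2.57, 2.57, 3.14, 3.14, 3.14, 3.14].

INTERFACE

Orientations are given as a unit quaternion [w, x, y, z].
In Python, from rig import manip gives the robot as it stands.
- The arm moves only by the tool step_arm, never from a script. Its argument "increments" is a list of rows, each an object with "grip": the opening, from 0 (shut) to 1 (fully open); "delta_pos": the shift along the world's x, y, z in m, a list of three; "twist": the turn about the world's z in degrees. A call has 1 to 10 rows; each row shifts and turns the commanded pose from where the row before left it; what a row does not reach is not made up. A row lasts 1/12 s, in which the tool goes at most 41.7 mm and 7.16 degrees, less where a joint would pass 70% of its speed; a pose out of reach is approached as far as the arm can. A call with a gripper value outside its range is refused whole. The fingers move at their own pace and stop on an object; "force" is the grip in N (left out, the last holds). Time passes only in rows, so rows that do not move let the fingers close. It gives the time, the measured TCP pose, the force and the opening at its end, in the units of the state.
- manip.get_state(): the state, without advancing time (a new reading comes with each control period).
- manip.get_image(name): name is "scene" or "side" or "wrist"; returns a dict with "img" (420x560x3 uint8, red, green, blue), "fx", "fy", "cx", "cy" (pixels), "D" ([k1, k2, p1, p2, k3] as OpenCV has them; the pictures are not rectified), "rvec" (rotation vector, rad) and "tvec" (3), from world to camera coordinates, as OpenCV has them; the wrist camera has in their place "mount" (4x4, takes a point from camera to tool coordinates, whose origin is the TCP and whose axes are the tool frame's). Camera axes: x right, y down, z forward; pixel columns grow to the right and rows downward; lengths in m; the calibration is good to about 2 mm. A picture is of the moment at which its call begins: read the wrist's pose just before it. There is no depth.
- manip.sign_off(): hands the job in, once; it reports no verdict.
The state is a dict: "clock": time; "qpos": joint angles; "qd": joint speeds; "effort": joint torques, N m; "position": TCP position; "ee_rot": TCP orientation; "contact_force": force on the tool from outside, world axes, zero at the start; "moment": the same for the moment, N m; "width": finger opening in m.
Only numpy, scipy, OpenCV 4.12 (cv2) and the standard library are available. Lean on these libraries where they do the work, as an engineer would, in place of code of your own. Each camera call takes 0.05 s, during which the arm holds its last target. There are 200 camera calls.

## Working session

There is one attempt and no reset: what is moved stays moved. The work goes in short steps, Python scripts to look and compute and a tool call to move; the robot and the scene stay as the last step left them, time stands still between calls to the robot, and variables do not carry over. Pictures are saved under pics/ and viewed, about 12 in all and at most 16, crops included, and the job is handed in when it is done.

Besides the shell and the picture viewer there is one more tool, called after "Emit:" by a JSON object that holds its "name" and its "arguments". step_arm: Moves the arm, as the interface text tells. Its arguments: {"type":"object","properties":{"increments":{"type":"array"},"force":{"type":"number"}},"required":["increments"]}

```bash
mkdir -p pics; python3 - <<'E'
from rig import manip
import cv2,pickle
s=manip.get_state();print(s,manip.grasp_offset)
for n in("scene","side","wrist"):
    d=manip.get_image(n);pickle.dump((s,d),open(f"{n}0.pkl","wb"))
    cv2.imwrite(f"pics/{n}0.png",d["img"][:,:,::-1])
    print({k:v for k,v in d.items() if k!="img"})
E
```

```text
{'clock': 0.0, 'qpos': array([ 1.03001370e+00,  2.76581270e-01,  1.50614107e+00, -3.42029077e-05,
        1.36068776e+00, -1.21003728e-01]), 'qd': array([ 1.90912707e-04, -1.13586751e-04,  5.48319617e-04,  2.08744267e-03,
        1.44372336e-05, -1.13311539e-03]), 'effort': array([ 1.08872693e-03, -4.16784418e+01, -2.45808470e+01,  1.19578926e-04,
        1.09255532e-02,  1.30083941e-05]), 'position': array([0.23408885, 0.52461125, 0.23044437]), 'ee_rot': array([ 0.69139125,  0.14671287,  0.6917864 , -0.14793597]), 'contact_force': array([-1.00930612, -0.29636089,  0.04163331]), 'moment': array([-0.03764781, -0.02227264,  0.06969623]), 'width': 0.08535823380335068} 0.0187
{'fx': 533.5528250408885, 'fy': 533.5528250408885, 'cx': 278.116407685824, 'cy': 213.04423468575104, 'D': array([0.04537187, 0.        , 0.        , 0.        , 0.        ]), 'rvec': array([ 1.71242476,  2.17923178, -0.55689079]), 'tvec': array([ 0.12897358, -0.44933654,  1.48472609])}
{'fx': 492.468235813509, 'fy': 492.468235813509, 'cx': 282.3201346002082, 'cy': 203.9379830438391, 'D': array([0.04804483, 0.        , 0.        , 0.        , 0.        ]), 'rvec': array([ 2.13939476, -0.27096139,  0.13074307]), 'tvec': array([-0.51301691,  0.10686985,  0.91638189])}
{'fx': 324.818625739414, 'fy': 324.818625739414, 'cx': 276.6472919363575, 'cy': 209.4063680103627, 'D': array([-0.03865701,  0.        ,  0.        ,  0.        ,  0.        ]), 'mount': array([[-4.01755903e-05, -2.87159845e-01,  9.57882676e-01,
        -1.43792918e-01],
       [ 9.99999505e-01, -9.63473106e-04, -2.46893720e-04,
        -1.67985083e-04],
       [ 9.93792160e-04,  9.57882193e-01,  2.87159742e-01,
        -7.36630315e-02],
       [ 0.00000000e+00,  0.00000000e+00,  0.00000000e+00,
         1.00000000e+00]])}
```

View pics/scene0.png

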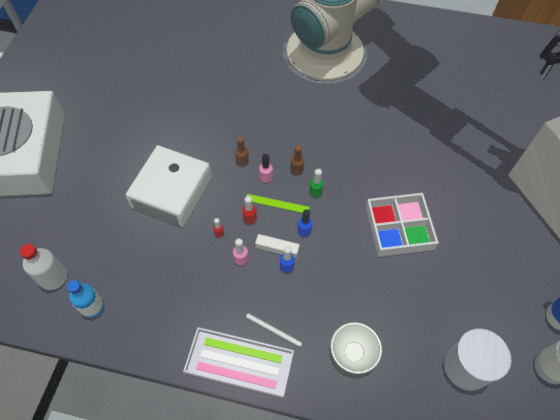

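View pics/side0.png

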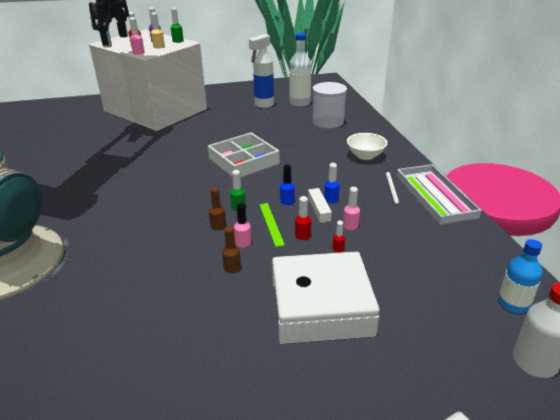

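Scene view: brown bottles at (241,152) and (297,160), black-capped pink gel at (266,168), green at (317,183), red at (249,210), small red decoy at (218,228), black-capped blue gel at (305,223), pink at (240,252) and blue at (287,260). The caddy is near (402,224), with red top left, pink top right, blue bottom left and green bottom right. Next I'll check a close crop.

```bash
python3 - <<'E'
import pickle,cv2,numpy as np
s,d=pickle.load(open("scene0.pkl","rb"));im=d["img"][:,:,::-1]
a=cv2.resize(im[135:275,205:345],None,fx=4,fy=4,interpolation=cv2.INTER_CUBIC)
cv2.imwrite("pics/crop1.png",a)
s,d=pickle.load(open("side0.pkl","rb"));i2=d["img"][:,:,::-1]
a=cv2.resize(i2[155:275,200:370],None,fx=4,fy=4,interpolation=cv2.INTER_CUBIC)
cv2.imwrite("pics/crop2.png",a)
a=cv2.resize(im[185:265,360:445],None,fx=6,fy=6,interpolation=cv2.INTER_CUBIC)
cv2.imwrite("pics/crop3.png",a)
E
```

```text
(no output)
```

View pics/crop1.png

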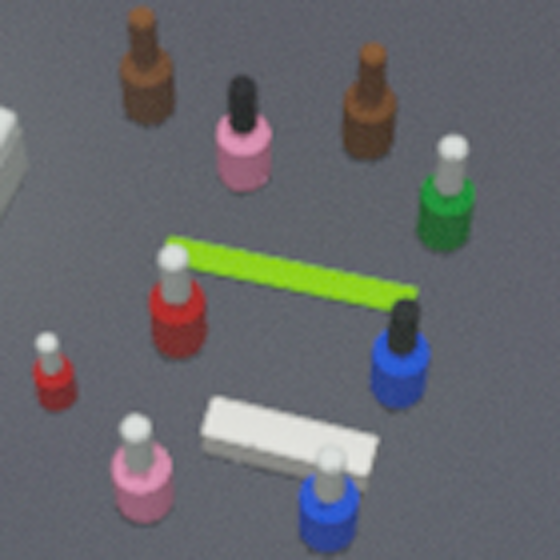

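View pics/crop2.png

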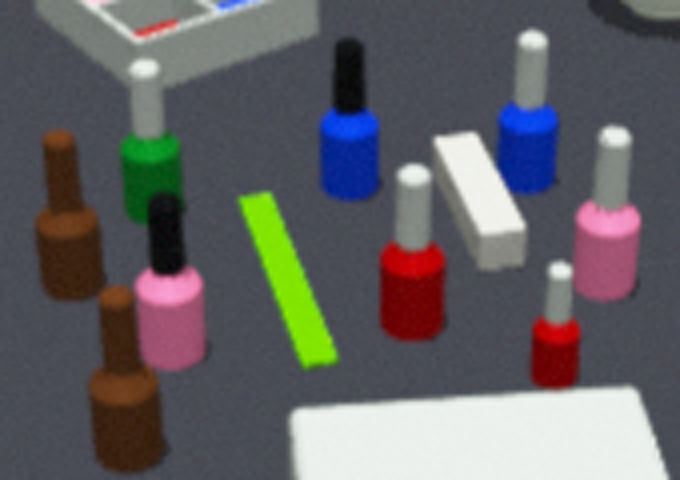

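View pics/crop3.png

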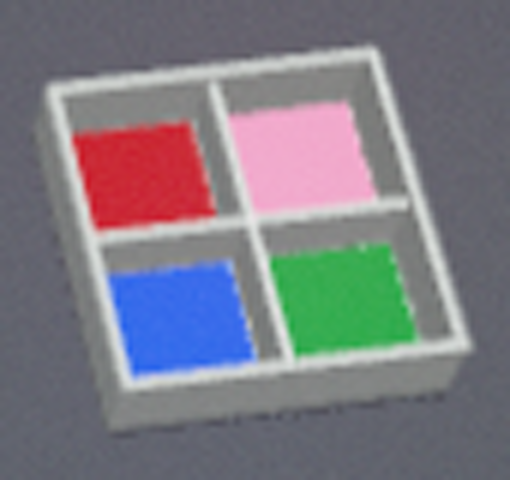

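Crops: the four white-capped targets and both black gels are clear. Decoys to leave are brown ×2 and the small red bottle (crop1 (55,375)). The larger red is at crop1 (178,310). Now I'll triangulate.

```bash
cat >h.py <<'E'
import pickle,cv2,numpy as np
from rig import manip
def ray(d,uv,s=None):
    K=np.array([[d["fx"],0,d["cx"]],[0,d["fy"],d["cy"]],[0,0,1]])
    p=cv2.undistortPoints(np.array([[uv]],float),K,d["D"])[0,0]
    if "rvec" in d:
        R=cv2.Rodrigues(d["rvec"])[0].T; o=-R@d["tvec"]
    else:
        from scipy.spatial.transform import Rotation as Ro
        w,x,y,z=s["ee_rot"];T=Ro.from_quat([x,y,z,w]).as_matrix()
        R=T@d["mount"][:3,:3];o=s["position"]+T@d["mount"][:3,3]
    v=R@np.array([p[0],p[1],1]);return o,v/np.linalg.norm(v)
def plane(d,uv,z,s=None):
    o,v=ray(d,uv,s);return o+v*(z-o[2])/v[2]
def tri(rs):
    A=sum(np.eye(3)-np.outer(v,v) for o,v in rs);b=sum((np.eye(3)-np.outer(v,v))@o for o,v in rs)
    return np.linalg.solve(A,b)
E
python3 - <<'E'
from h import *
np.set_printoptions(precision=4,suppress=True)
c=pickle.load(open("scene0.pkl","rb"))[1];e=pickle.load(open("side0.pkl","rb"))[1]
P=dict(red=((173,257),(414,175)),pink=((136,428),(614,137)),blue=((331,460),(533,41)),green=((453,148),(145,69)),gpink=((242,88),(163,205)),gblue=((404,311),(349,49)),br1=((141,20),(118,298)),br2=((373,55),(60,140)),sred=((47,343),(560,270)))
f=lambda p,k,o:((p[0]+.5)/k-.5+o[0],(p[1]+.5)/k-.5+o[1])
for n,(a,b) in P.items():
    a=f(a,4,(205,135));b=f(b,4,(200,155))
    print(n,tri([ray(c,a),ray(e,b)]),plane(c,a,.089)[:2],plane(e,b,.089)[:2])
q=[plane(c,f(p,6,(360,185)),.036)[:2] for p in((48,88),(376,50),(470,345),(122,388),(250,218))]
print(np.array(q),[np.linalg.norm(q[i]-q[(i+1)%4]) for i in range(4)],np.mean(q[:4],0))
for n,p in dict(red=(145,176),pink=(303,157),blue=(182,320),green=(343,300)).items(): print(n,plane(c,f(p,6,(360,185)),.006))
for p in((167,240),(418,293),(205,405),(375,440)):print(plane(c,f(p,4,(205,135)),.01))
E
```

```text
red [ 0.5557 -0.0649  0.0858] [ 0.5593 -0.065 ] [ 0.5531 -0.0679]
pink [ 0.6589 -0.0566  0.0852] [ 0.6625 -0.0568] [ 0.6552 -0.0605]
blue [0.6526 0.0455 0.0847] [0.6563 0.045 ] [0.6488 0.0401]
green [0.4502 0.0679 0.0855] [0.4545 0.0675] [0.4481 0.0641]
gpink [ 0.4376 -0.0565  0.0836] [ 0.4433 -0.0562] [ 0.4351 -0.0624]
gblue [0.5574 0.0634 0.0841] [0.5622 0.0629] [0.5541 0.0571]
br1 [ 0.406  -0.1246  0.0847] [ 0.4114 -0.1241] [ 0.4039 -0.1284]
br2 [0.3987 0.0107 0.0851] [0.4035 0.0106] [0.3969 0.0065]
sred [ 0.6096 -0.1218  0.0602] [ 0.6258 -0.1157] [ 0.5931 -0.1577]
[[0.466  0.1888]
 [0.4198 0.3071]
 [0.5365 0.3534]
 [0.5836 0.2341]
 [0.5035 0.2699]] [np.float64(0.1270139056304808), np.float64(0.12561997373152908), np.float64(0.12823931603052235), np.float64(0.12600922751130023)] [0.5014 0.2708]
red [0.4773 0.2326 0.006 ]
pink [0.4546 0.2903 0.006 ]
blue [0.5352 0.2547 0.006 ]
green [0.5125 0.3121 0.006 ]
[ 0.505 -0.087  0.01 ]
[0.5048 0.0629 0.01  ]
[ 0.6038 -0.038   0.01  ]
[0.6023 0.0592 0.01  ]
```

View pics/wrist0.png

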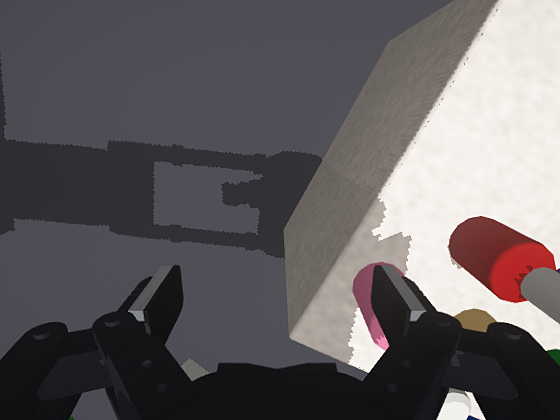

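The wrist view shows the high stand with spare bottles on the right. I'm moving away from it, to hover over the bottles.

Emit:
{"name": "step_arm", "arguments": {"increments": [{"grip":0.4,"delta_pos":[0.015,-0.026,0.002],"twist":0},{"grip":0.4,"delta_pos":[0.015,-0.026,0.002],"twist":0},{"grip":0.4,"delta_pos":[0.015,-0.026,0.002],"twist":0},{"grip":0.4,"delta_pos":[0.015,-0.026,0.002],"twist":0},{"grip":0.4,"delta_pos":[0.015,-0.026,0.002],"twist":0},{"grip":0.4,"delta_pos":[0.015,-0.026,0.002],"twist":0},{"grip":0.4,"delta_pos":[0.015,-0.026,0.002],"twist":0},{"grip":0.4,"delta_pos":[0.015,-0.026,0.002],"twist":0},{"grip":0.4,"delta_pos":[0.015,-0.026,0.002],"twist":0},{"grip":0.4,"delta_pos":[0.015,-0.026,0.002],"twist":0}], "force": 30}}

```text
clock: 0.98
position: [0.3847, 0.2637, 0.2513]
ee_rot: [0.692, 0.147, 0.692, -0.147]
contact_force: [0.0, 0.8, -0.2]
width: 0.0343
```

Emit:
{"name": "step_arm", "arguments": {"increments": [{"grip":0.4,"delta_pos":[0.015,-0.026,0],"twist":0},{"grip":0.4,"delta_pos":[0.015,-0.026,0],"twist":0},{"grip":0.4,"delta_pos":[0.015,-0.026,0],"twist":0},{"grip":0.4,"delta_pos":[0.015,-0.026,0],"twist":0},{"grip":0.4,"delta_pos":[0.015,-0.026,0],"twist":0},{"grip":0.4,"delta_pos":[0.015,-0.026,0],"twist":0},{"grip":0.4,"delta_pos":[0.015,-0.026,0],"twist":0},{"grip":0.4,"delta_pos":[0.015,-0.026,0],"twist":0},{"grip":0.4,"delta_pos":[0,0,0],"twist":0},{"grip":0.4,"delta_pos":[0,0,0],"twist":0}]}}

```text
clock: 1.82
position: [0.5047, 0.056, 0.2508]
ee_rot: [0.691, 0.148, 0.692, -0.148]
contact_force: [-0.4, 0.5, -0.6]
width: 0.0345
```

```bash
python3 - <<'E'
from h import *
s=manip.get_state();d=manip.get_image("wrist");pickle.dump((s,d),open("wrist1.pkl","wb"))
print(s["position"],s["width"],s["ee_rot"])
cv2.imwrite("pics/wrist1.png",cv2.resize(d["img"][:,:,::-1],(800,600),interpolation=cv2.INTER_CUBIC))
E
```

```text
[0.50469081 0.05597029 0.25077881] 0.03449356975862189 [ 0.69093179  0.14840585  0.69180456 -0.14830852]
```

View pics/wrist1.png

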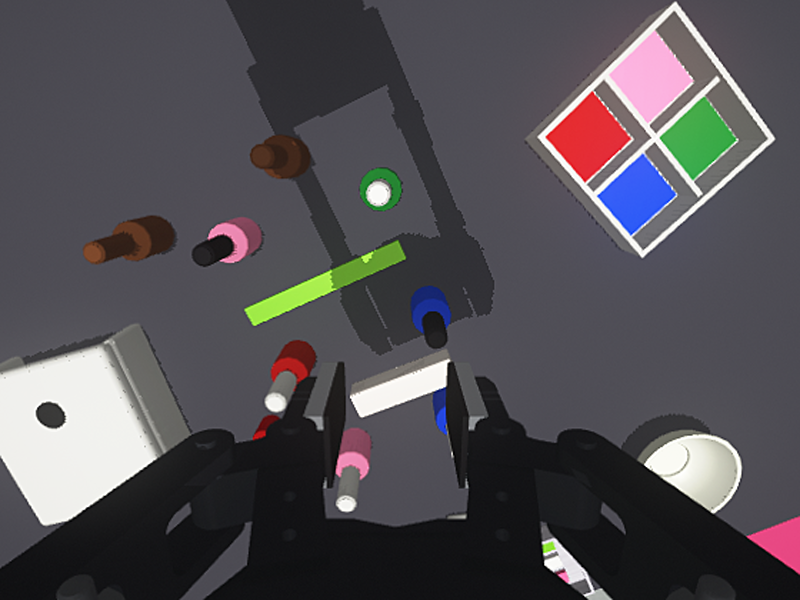

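Wrist view (800 px wide): white caps at red (274,402), pink (346,504) and green (377,194). Gel caps are at (204,252) and (436,337). The caddy's top corners are (540,137), (676,3), (774,138) and (642,255), and blue is hidden behind the finger.

```bash
python3 - <<'E'
from h import *
np.set_printoptions(precision=4,suppress=True)
s,d=pickle.load(open("wrist1.pkl","rb"))
f=lambda p:((p[0]+.5)*.7-.5,(p[1]+.5)*.7-.5)
for n,p in dict(red=(274,402),pink=(346,504),green=(377,194),gpink=(202,253),gblue=(436,338)).items():print(n,plane(d,f(p),.089,s))
q=[plane(d,f(p),.036,s)[:2] for p in((540,137),(676,3),(774,138),(642,255))]
print(np.array(q),np.mean(q,0),[np.linalg.norm(q[i]-q[(i+1)%4]) for i in range(4)])
for n,p in dict(red=(588,137),pink=(651,77),blue=(637,195),green=(698,138)).items():print(n,plane(d,f(p),.006,s))
E
```

```text
red [ 0.556 -0.066  0.089]
pink [ 0.6601 -0.0577  0.089 ]
green [0.4512 0.0668 0.089 ]
gpink [ 0.4376 -0.0567  0.089 ]
gblue [0.5584 0.0628 0.089 ]
[[0.4652 0.1902]
 [0.4192 0.3085]
 [0.5368 0.3539]
 [0.5821 0.2353]] [0.5008 0.272 ] [np.float64(0.12690471840107304), np.float64(0.12602316779828746), np.float64(0.12694844334703023), np.float64(0.12526015828491907)]
red [0.4831 0.2344 0.006 ]
pink [0.4604 0.2942 0.006 ]
blue [0.5434 0.2579 0.006 ]
green [0.5198 0.3171 0.006 ]
```

Measurements agree to within about 2 mm. Green first, at (.451,.067).

Emit:
{"name": "step_arm", "arguments": {"increments": [{"grip":0.4,"delta_pos":[-0.027,0.0055,0],"twist":0},{"grip":0.4,"delta_pos":[-0.0267,0.0055,0],"twist":0},{"grip":0.4,"delta_pos":[0,0,-0.025],"twist":0},{"grip":0.4,"delta_pos":[0,0,-0.025],"twist":0},{"grip":0.4,"delta_pos":[0,0,-0.025],"twist":0},{"grip":0.4,"delta_pos":[0,0,-0.025],"twist":0},{"grip":0.4,"delta_pos":[0,0,-0.025],"twist":0},{"grip":0.4,"delta_pos":[0,0,-0.025],"twist":0},{"grip":0.4,"delta_pos":[0,0,-0.025],"twist":0},{"grip":0.4,"delta_pos":[0,0,-0.018],"twist":0}]}}

```text
clock: 2.7
position: [0.4487, 0.0695, 0.0567]
ee_rot: [0.691, 0.147, 0.693, -0.147]
contact_force: [0.1, -0.5, 0.8]
width: 0.0341
```

Emit:
{"name": "step_arm", "arguments": {"increments": [{"grip":0.4,"delta_pos":[0,0,0],"twist":0},{"grip":0.3,"delta_pos":[0,0,0],"twist":0},{"grip":0.25,"delta_pos":[0,0,0],"twist":0},{"grip":0.2,"delta_pos":[0,0,0],"twist":0},{"grip":0.15,"delta_pos":[0,0,0],"twist":0},{"grip":0.1,"delta_pos":[0,0,0],"twist":0},{"grip":0.0,"delta_pos":[0,0,0],"twist":0},{"grip":0.0,"delta_pos":[0,0,0],"twist":0},{"grip":0.0,"delta_pos":[0,0,0],"twist":0},{"grip":0.0,"delta_pos":[0,0,0],"twist":0}]}}

```text
clock: 3.53
position: [0.4518, 0.0683, 0.0597]
ee_rot: [0.693, 0.148, 0.691, -0.147]
contact_force: [-1.5, 0.9, 7.5]
width: 0.0152
```

Emit:
{"name": "step_arm", "arguments": {"increments": [{"grip":0.0,"delta_pos":[0,0,0.01],"twist":0},{"grip":0.0,"delta_pos":[0,0,0.02],"twist":0},{"grip":0.0,"delta_pos":[0,0,0.03],"twist":0},{"grip":0.0,"delta_pos":[0,0,0.03],"twist":0},{"grip":0.0,"delta_pos":[0,0,0.03],"twist":0},{"grip":0.0,"delta_pos":[0,0,0],"twist":0},{"grip":0.0,"delta_pos":[0,0,0],"twist":0}]}}

```text
clock: 4.12
position: [0.4519, 0.068, 0.1802]
ee_rot: [0.693, 0.148, 0.69, -0.147]
contact_force: [0.2, 0.4, -0.6]
width: 0.0154
```

```bash
python3 - <<'E'
from h import *
s=manip.get_state()
print(s["position"],s["width"],s["ee_rot"],s["contact_force"])
w=manip.get_image("wrist")["img"];e=manip.get_image("side")["img"]
a=cv2.resize(w[:,140:420],(400,600));b=cv2.resize(e[90:240,180:280],(400,600),interpolation=cv2.INTER_CUBIC)
cv2.imwrite("pics/g1.png",np.hstack([a,b])[:,:,::-1])
E
```

```text
[0.45188973 0.06798574 0.18022801] 0.015352412141727228 [ 0.69328796  0.14772709  0.68986223 -0.14703268] [ 0.22826786  0.36180757 -0.57845136]
```

View pics/g1.png

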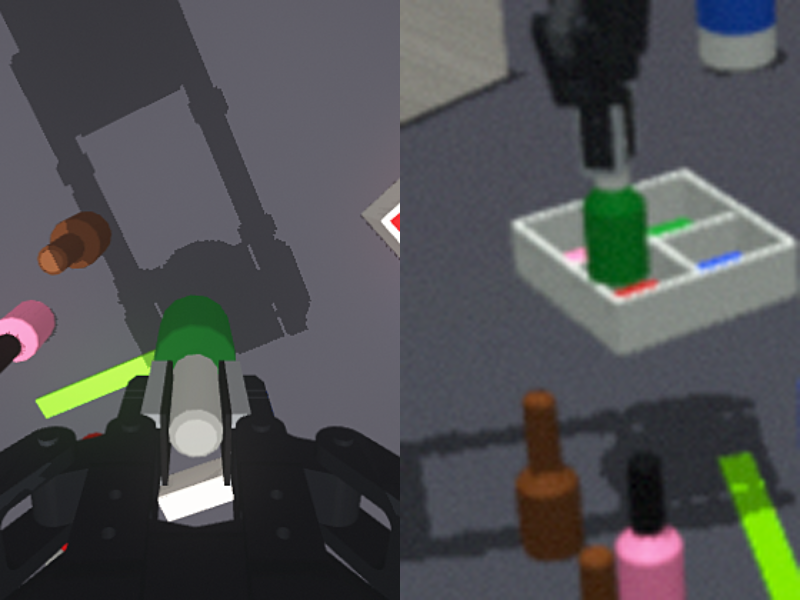

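Held upright in the jaws (left half near (195,350); right half over the caddy in perspective). Carrying it to green's compartment at (.5186,.3117).

Emit:
{"name": "step_arm", "arguments": {"increments": [{"grip":0.0,"delta_pos":[0.0074,0.0271,0],"twist":0},{"grip":0.0,"delta_pos":[0.0074,0.0271,0],"twist":0},{"grip":0.0,"delta_pos":[0.0074,0.0271,0],"twist":0},{"grip":0.0,"delta_pos":[0.0074,0.0271,0],"twist":0},{"grip":0.0,"delta_pos":[0.0074,0.0271,0],"twist":0},{"grip":0.0,"delta_pos":[0.0074,0.0271,0],"twist":0},{"grip":0.0,"delta_pos":[0.0074,0.0271,0],"twist":0},{"grip":0.0,"delta_pos":[0.0074,0.0271,0],"twist":0},{"grip":0.0,"delta_pos":[0.0074,0.0271,0],"twist":0},{"grip":0.0,"delta_pos":[0,0,0],"twist":0}]}}

```text
clock: 5.05
position: [0.5178, 0.3164, 0.1758]
ee_rot: [0.691, 0.147, 0.693, -0.146]
contact_force: [0.9, 0.2, -0.9]
width: 0.0153
```

Emit:
{"name": "step_arm", "arguments": {"increments": [{"grip":0.0,"delta_pos":[0,0,0],"twist":0},{"grip":0.0,"delta_pos":[0,0,-0.02],"twist":0},{"grip":0.0,"delta_pos":[0,0,-0.02],"twist":0},{"grip":0.0,"delta_pos":[0,0,-0.02],"twist":0},{"grip":0.0,"delta_pos":[0,0,-0.02],"twist":0},{"grip":0.0,"delta_pos":[0,0,-0.015],"twist":0},{"grip":0.0,"delta_pos":[0,0,-0.01],"twist":0},{"grip":0.0,"delta_pos":[0,0,-0.006],"twist":0},{"grip":0.0,"delta_pos":[0,0,-0.003],"twist":0},{"grip":0.0,"delta_pos":[0,0,0],"twist":0}]}}

```text
clock: 5.88
position: [0.5166, 0.3106, 0.0657]
ee_rot: [0.691, 0.147, 0.692, -0.148]
contact_force: [-3.0, -2.0, 8.2]
width: 0.0153
```

Touching down at the expected height. Releasing and rising.

Emit:
{"name": "step_arm", "arguments": {"increments": [{"grip":0.1,"delta_pos":[0,0,0.002],"twist":0},{"grip":0.2,"delta_pos":[0,0,0],"twist":0},{"grip":0.4,"delta_pos":[0,0,0],"twist":0},{"grip":0.4,"delta_pos":[0,0,0],"twist":0},{"grip":0.4,"delta_pos":[0,0,0],"twist":0},{"grip":0.4,"delta_pos":[0,0,0.015],"twist":0},{"grip":0.4,"delta_pos":[0,0,0.03],"twist":0},{"grip":0.4,"delta_pos":[0,0,0.04],"twist":0},{"grip":0.4,"delta_pos":[0,0,0.04],"twist":0},{"grip":0.4,"delta_pos":[0,0,0.02],"twist":0}]}}

```text
clock: 6.72
position: [0.5192, 0.3129, 0.2163]
ee_rot: [0.694, 0.149, 0.69, -0.146]
contact_force: [1.2, 0.4, -0.0]
width: 0.0341
```

```bash
python3 - <<'E'
from h import *
s=manip.get_state();print(s["position"],s["width"])
d=manip.get_image("scene");im=d["img"][:,:,::-1]
a=cv2.resize(im[175:275,350:450],(600,600),interpolation=cv2.INTER_CUBIC)
cv2.imwrite("pics/g2.png",a)
E
```

```text
[0.51916188 0.31294193 0.21632871] 0.034138687490576185
```

View pics/g2.png

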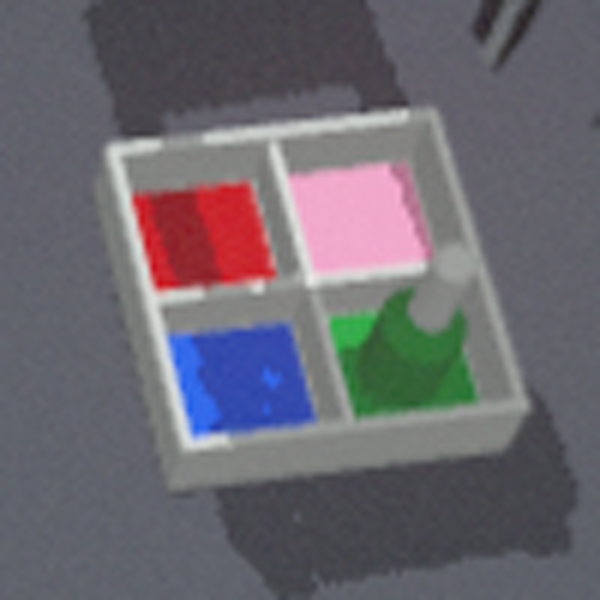

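```bash
python3 - <<'E'
from h import *
d=pickle.load(open("scene0.pkl","rb"))[1]
K=np.array([[d["fx"],0,d["cx"]],[0,d["fy"],d["cy"]],[0,0,1]])
p=cv2.projectPoints(np.array([[.5166,.3106,.095],[.5166,.3106,.056],[.5166,.3106,.006]]),d["rvec"],d["tvec"],K,d["D"])[0][:,0]
print((p-[350,175])*6)
# new pics
for n in("scene","side"):
    d=manip.get_image(n);pickle.dump(d,open(n+"2.pkl","wb"))
im=d["img"][:,:,::-1]
cv2.imwrite("pics/g3.png",cv2.resize(im[100:190,190:300],(733,600),interpolation=cv2.INTER_CUBIC))
E
```

```text
[[454.42554297 252.76645963]
 [427.54676307 304.34685403]
 [395.36460216 366.17156431]]
```

View pics/g3.png

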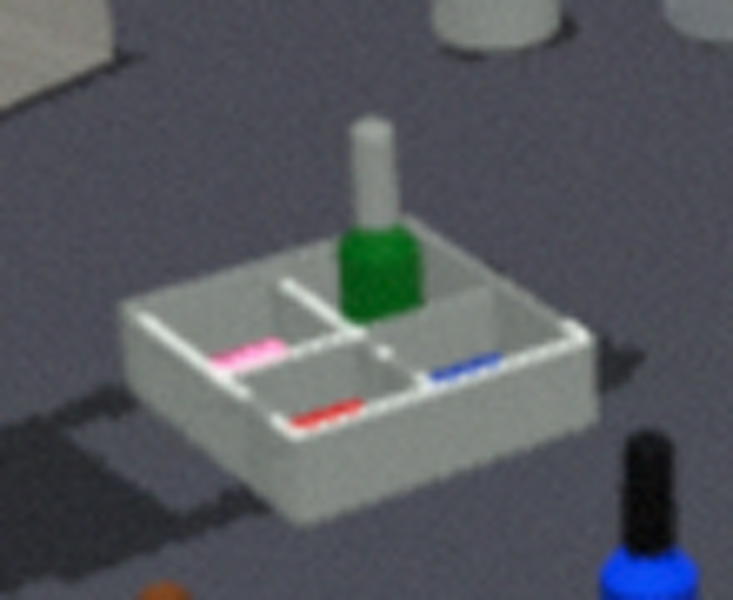

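The green bottle is upright on its pad: its cap is where an upright bottle there should project. Red next.

Emit:
{"name": "step_arm", "arguments": {"increments": [{"grip":0.4,"delta_pos":[0.0028,-0.029,0],"twist":0},{"grip":0.4,"delta_pos":[0.003,-0.029,0],"twist":0},{"grip":0.4,"delta_pos":[0.003,-0.029,0],"twist":0},{"grip":0.4,"delta_pos":[0.003,-0.029,0],"twist":0},{"grip":0.4,"delta_pos":[0.003,-0.029,0],"twist":0},{"grip":0.4,"delta_pos":[0.003,-0.029,0],"twist":0},{"grip":0.4,"delta_pos":[0.003,-0.029,0],"twist":0},{"grip":0.4,"delta_pos":[0.003,-0.029,0],"twist":0},{"grip":0.4,"delta_pos":[0.003,-0.029,0],"twist":0},{"grip":0.4,"delta_pos":[0.003,-0.029,0],"twist":0}]}}

```text
clock: 7.7
position: [0.5458, 0.0207, 0.2091]
ee_rot: [0.69, 0.147, 0.693, -0.147]
contact_force: [0.5, 1.5, 0.3]
width: 0.034
```

Emit:
{"name": "step_arm", "arguments": {"increments": [{"grip":0.4,"delta_pos":[0.003,-0.029,0],"twist":0},{"grip":0.4,"delta_pos":[0.003,-0.029,0],"twist":0},{"grip":0.4,"delta_pos":[0.003,-0.029,0],"twist":0},{"grip":0.4,"delta_pos":[0,0,0],"twist":0},{"grip":0.4,"delta_pos":[0,0,-0.03],"twist":0},{"grip":0.4,"delta_pos":[0,0,-0.03],"twist":0},{"grip":0.4,"delta_pos":[0,0,-0.03],"twist":0},{"grip":0.4,"delta_pos":[0,0,-0.01],"twist":0},{"grip":0.4,"delta_pos":[0,0,0],"twist":0},{"grip":0.4,"delta_pos":[0,0,0],"twist":0}]}}

```text
clock: 8.53
position: [0.5558, -0.0646, 0.1108]
ee_rot: [0.691, 0.147, 0.692, -0.147]
contact_force: [-0.4, 0.2, -0.2]
width: 0.034
```

Emit:
{"name": "step_arm", "arguments": {"increments": [{"grip":0.4,"delta_pos":[0,-0.001,-0.025],"twist":0},{"grip":0.4,"delta_pos":[0,0,-0.0255],"twist":0},{"grip":0.4,"delta_pos":[0,0,0],"twist":0},{"grip":0.25,"delta_pos":[0,0,0],"twist":0},{"grip":0.2,"delta_pos":[0,0,0],"twist":0},{"grip":0.15,"delta_pos":[0,0,0],"twist":0},{"grip":0.1,"delta_pos":[0,0,0],"twist":0},{"grip":0.0,"delta_pos":[0,0,0],"twist":0},{"grip":0.0,"delta_pos":[0,0,0],"twist":0},{"grip":0.0,"delta_pos":[0,0,0],"twist":0}]}}

```text
clock: 9.37
position: [0.5577, -0.0663, 0.0629]
ee_rot: [0.693, 0.147, 0.69, -0.147]
contact_force: [-0.0, 0.9, 6.8]
width: 0.0151
```

Emit:
{"name": "step_arm", "arguments": {"increments": [{"grip":0.0,"delta_pos":[0,0,0.01],"twist":0},{"grip":0.0,"delta_pos":[0,0,0.02],"twist":0},{"grip":0.0,"delta_pos":[0,0,0.03],"twist":0},{"grip":0.0,"delta_pos":[0,0,0.03],"twist":0},{"grip":0.0,"delta_pos":[0,0,0.03],"twist":0},{"grip":0.0,"delta_pos":[0,0,0],"twist":0},{"grip":0.0,"delta_pos":[0,0,0],"twist":0}]}}

```text
clock: 9.95
position: [0.5572, -0.0663, 0.1835]
ee_rot: [0.693, 0.147, 0.69, -0.147]
contact_force: [-0.1, 0.1, -0.9]
width: 0.015
```

Emit:
{"name": "step_arm", "arguments": {"increments": [{"grip":0.0,"delta_pos":[-0.0067,0.027,0],"twist":0},{"grip":0.0,"delta_pos":[-0.0067,0.027,0],"twist":0},{"grip":0.0,"delta_pos":[-0.0067,0.027,0],"twist":0},{"grip":0.0,"delta_pos":[-0.0067,0.027,0],"twist":0},{"grip":0.0,"delta_pos":[-0.0067,0.027,0],"twist":0},{"grip":0.0,"delta_pos":[-0.0067,0.027,0],"twist":0},{"grip":0.0,"delta_pos":[-0.0067,0.027,0],"twist":0},{"grip":0.0,"delta_pos":[-0.0067,0.027,0],"twist":0},{"grip":0.0,"delta_pos":[-0.0067,0.027,0],"twist":0},{"grip":0.0,"delta_pos":[-0.0067,0.027,0],"twist":0}]}}

```text
clock: 10.78
position: [0.4873, 0.2048, 0.1793]
ee_rot: [0.69, 0.147, 0.693, -0.148]
contact_force: [-0.1, 0.0, -0.7]
width: 0.0155
```

Emit:
{"name": "step_arm", "arguments": {"increments": [{"grip":0.0,"delta_pos":[-0.0067,0.0275,0],"twist":0},{"grip":0.0,"delta_pos":[0,0,0],"twist":0},{"grip":0.0,"delta_pos":[0,0,0],"twist":0},{"grip":0.0,"delta_pos":[0,0,-0.02],"twist":0},{"grip":0.0,"delta_pos":[0,0,-0.02],"twist":0},{"grip":0.0,"delta_pos":[0,0,-0.02],"twist":0},{"grip":0.0,"delta_pos":[0,0,-0.02],"twist":0},{"grip":0.0,"delta_pos":[0,0,0],"twist":0}]}}

```text
clock: 11.45
position: [0.4791, 0.229, 0.0966]
ee_rot: [0.689, 0.146, 0.694, -0.15]
contact_force: [-0.7, 0.0, -1.2]
width: 0.0153
```

Emit:
{"name": "step_arm", "arguments": {"increments": [{"grip":0.0,"delta_pos":[0.001,0.001,-0.01],"twist":0},{"grip":0.0,"delta_pos":[0,0,-0.01],"twist":0},{"grip":0.0,"delta_pos":[0,0,-0.006],"twist":0},{"grip":0.0,"delta_pos":[0,0,-0.005],"twist":0},{"grip":0.0,"delta_pos":[0,0,-0.003],"twist":0},{"grip":0.0,"delta_pos":[0,0,0],"twist":0},{"grip":0.0,"delta_pos":[0,0,0],"twist":0}]}}

```text
clock: 12.03
position: [0.4839, 0.2326, 0.0689]
ee_rot: [0.692, 0.148, 0.691, -0.147]
contact_force: [-1.8, -1.6, 10.7]
width: 0.0152
```

Emit:
{"name": "step_arm", "arguments": {"increments": [{"grip":0.1,"delta_pos":[0,0,0.002],"twist":0},{"grip":0.2,"delta_pos":[0,0,0],"twist":0},{"grip":0.4,"delta_pos":[0,0,0],"twist":0},{"grip":0.4,"delta_pos":[0,0,0],"twist":0},{"grip":0.4,"delta_pos":[0,0,0],"twist":0},{"grip":0.4,"delta_pos":[0,0,0.015],"twist":0},{"grip":0.4,"delta_pos":[0,0,0.03],"twist":0},{"grip":0.4,"delta_pos":[0,0,0.04],"twist":0},{"grip":0.4,"delta_pos":[0,0,0.04],"twist":0},{"grip":0.4,"delta_pos":[0,0,0],"twist":0}]}}

```text
clock: 12.87
position: [0.4881, 0.2341, 0.2016]
ee_rot: [0.696, 0.15, 0.687, -0.145]
contact_force: [0.9, 0.5, 0.9]
width: 0.0343
```

Emit:
{"name": "step_arm", "arguments": {"increments": [{"grip":0.4,"delta_pos":[0.016,-0.026,0],"twist":0},{"grip":0.4,"delta_pos":[0.016,-0.026,0],"twist":0},{"grip":0.4,"delta_pos":[0.016,-0.026,0],"twist":0},{"grip":0.4,"delta_pos":[0.016,-0.026,0],"twist":0},{"grip":0.4,"delta_pos":[0.016,-0.026,0],"twist":0},{"grip":0.4,"delta_pos":[0.016,-0.026,0],"twist":0},{"grip":0.4,"delta_pos":[0.016,-0.026,0],"twist":0},{"grip":0.4,"delta_pos":[0.016,-0.026,0],"twist":0},{"grip":0.4,"delta_pos":[0.016,-0.026,0],"twist":0},{"grip":0.4,"delta_pos":[0.016,-0.026,0],"twist":0}]}}

```text
clock: 13.7
position: [0.6439, -0.0289, 0.1932]
ee_rot: [0.691, 0.147, 0.692, -0.147]
contact_force: [0.2, -0.3, -0.3]
width: 0.0344
```

Emit:
{"name": "step_arm", "arguments": {"increments": [{"grip":0.4,"delta_pos":[0.016,-0.028,0],"twist":0},{"grip":0.4,"delta_pos":[0,0,0],"twist":0},{"grip":0.4,"delta_pos":[0,0,0],"twist":0},{"grip":0.4,"delta_pos":[0,0,0],"twist":0}]}}

```text
clock: 14.03
position: [0.6588, -0.0552, 0.193]
ee_rot: [0.691, 0.148, 0.692, -0.147]
contact_force: [-0.3, 0.8, 0.0]
width: 0.0342
```

```bash
python3 - <<'E'
from h import *
s=manip.get_state();d=manip.get_image("wrist");pickle.dump((s,d),open("wrist3.pkl","wb"))
print(s["position"],s["width"])
cv2.imwrite("pics/w3.png",cv2.resize(d["img"][:,:,::-1],(800,600),interpolation=cv2.INTER_CUBIC))
E
```

```text
[ 0.65884855 -0.05521226  0.19299089] 0.03423767252662157
```

View pics/w3.png

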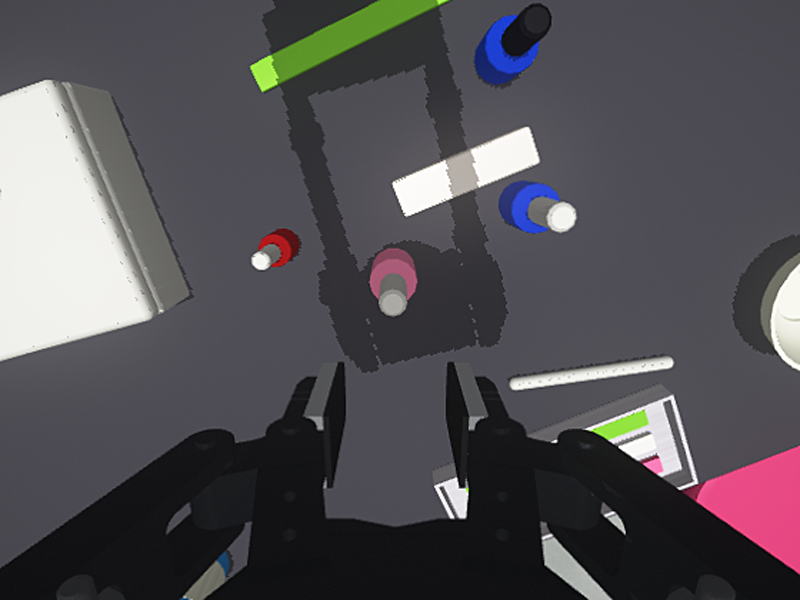

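Pink cap at (392,303), blue white-capped at (562,216), black gel blue at (537,20), small red decoy at left (262,260), still standing.

```bash
python3 - <<'E'
from h import *
s,d=pickle.load(open("wrist3.pkl","rb"))
f=lambda p:((p[0]+.5)*.7-.5,(p[1]+.5)*.7-.5)
for p in((392,303),(562,216),(538,21)):print(plane(d,f(p),.089,s))
E
```

```text
[ 0.66029963 -0.05817094  0.089     ]
[0.65317478 0.04431056 0.089     ]
[0.55983543 0.06402867 0.089     ]
```

Emit:
{"name": "step_arm", "arguments": {"increments": [{"grip":0.4,"delta_pos":[0.001,-0.0025,-0.028],"twist":0},{"grip":0.4,"delta_pos":[0,0,-0.035],"twist":0},{"grip":0.4,"delta_pos":[0,0,-0.035],"twist":0},{"grip":0.4,"delta_pos":[0,0,-0.025],"twist":0},{"grip":0.4,"delta_pos":[0,0,-0.01],"twist":0},{"grip":0.4,"delta_pos":[0,0,0],"twist":0},{"grip":0.4,"delta_pos":[0,0,0],"twist":0}]}}

```text
clock: 14.67
position: [0.6607, -0.0572, 0.0616]
ee_rot: [0.692, 0.147, 0.691, -0.147]
contact_force: [0.2, 0.5, 0.4]
width: 0.034
```

Emit:
{"name": "step_arm", "arguments": {"increments": [{"grip":0.3,"delta_pos":[0,0,0],"twist":0},{"grip":0.25,"delta_pos":[0,0,0],"twist":0},{"grip":0.2,"delta_pos":[0,0,0],"twist":0},{"grip":0.15,"delta_pos":[0,0,0],"twist":0},{"grip":0.1,"delta_pos":[0,0,0],"twist":0},{"grip":0.0,"delta_pos":[0,0,0],"twist":0},{"grip":0.0,"delta_pos":[0,0,0],"twist":0},{"grip":0.0,"delta_pos":[0,0,0],"twist":0}]}}

```text
clock: 15.33
position: [0.6616, -0.0582, 0.0629]
ee_rot: [0.693, 0.147, 0.69, -0.147]
contact_force: [-0.8, 1.3, 6.1]
width: 0.0154
```

Emit:
{"name": "step_arm", "arguments": {"increments": [{"grip":0.0,"delta_pos":[0,0,0.01],"twist":0},{"grip":0.0,"delta_pos":[0,0,0.02],"twist":0},{"grip":0.0,"delta_pos":[0,0,0.03],"twist":0},{"grip":0.0,"delta_pos":[0,0,0.03],"twist":0},{"grip":0.0,"delta_pos":[0,0,0.03],"twist":0},{"grip":0.0,"delta_pos":[0,0,0],"twist":0},{"grip":0.0,"delta_pos":[0,0,0],"twist":0}]}}

```text
clock: 15.92
position: [0.6616, -0.0583, 0.1839]
ee_rot: [0.693, 0.147, 0.69, -0.147]
contact_force: [-1.3, -0.6, -1.2]
width: 0.0155
```

Emit:
{"name": "step_arm", "arguments": {"increments": [{"grip":0.0,"delta_pos":[-0.0125,0.0217,0.001],"twist":0},{"grip":0.0,"delta_pos":[-0.0125,0.0217,0.001],"twist":0},{"grip":0.0,"delta_pos":[-0.0125,0.0217,0.001],"twist":0},{"grip":0.0,"delta_pos":[-0.0125,0.0217,0.001],"twist":0},{"grip":0.0,"delta_pos":[-0.0125,0.0217,0.001],"twist":0},{"grip":0.0,"delta_pos":[-0.0125,0.0217,0.001],"twist":0},{"grip":0.0,"delta_pos":[-0.0125,0.0217,0.001],"twist":0},{"grip":0.0,"delta_pos":[-0.0125,0.0217,0.001],"twist":0},{"grip":0.0,"delta_pos":[-0.0125,0.0217,0.001],"twist":0},{"grip":0.0,"delta_pos":[-0.0125,0.0217,0.001],"twist":0}]}}

```text
clock: 16.75
position: [0.5334, 0.1597, 0.1894]
ee_rot: [0.69, 0.147, 0.693, -0.148]
contact_force: [-0.2, 0.2, -0.1]
width: 0.0154
```

Emit:
{"name": "step_arm", "arguments": {"increments": [{"grip":0.0,"delta_pos":[-0.0125,0.0217,0],"twist":0},{"grip":0.0,"delta_pos":[-0.0125,0.0217,0],"twist":0},{"grip":0.0,"delta_pos":[-0.0125,0.0217,0],"twist":0},{"grip":0.0,"delta_pos":[-0.0125,0.0217,0],"twist":0},{"grip":0.0,"delta_pos":[-0.0125,0.0217,0],"twist":0},{"grip":0.0,"delta_pos":[-0.0125,0.0217,0],"twist":0},{"grip":0.0,"delta_pos":[0,0,0],"twist":0},{"grip":0.0,"delta_pos":[0,0,0],"twist":0},{"grip":0.0,"delta_pos":[0,0,0],"twist":0}]}}

```text
clock: 17.5
position: [0.46, 0.2886, 0.1899]
ee_rot: [0.691, 0.147, 0.692, -0.148]
contact_force: [-0.3, 0.4, 0.4]
width: 0.0154
```

Target z is .069, a drop of .121 to .122.

Emit:
{"name": "step_arm", "arguments": {"increments": [{"grip":0.0,"delta_pos":[0.001,0,-0.02],"twist":0},{"grip":0.0,"delta_pos":[0,0,-0.02],"twist":0},{"grip":0.0,"delta_pos":[0,0,-0.02],"twist":0},{"grip":0.0,"delta_pos":[0,0,-0.02],"twist":0},{"grip":0.0,"delta_pos":[0,0,-0.02],"twist":0},{"grip":0.0,"delta_pos":[0,0,-0.012],"twist":0},{"grip":0.0,"delta_pos":[0,0,-0.007],"twist":0},{"grip":0.0,"delta_pos":[0,0,-0.004],"twist":0},{"grip":0.0,"delta_pos":[0,0,0],"twist":0},{"grip":0.0,"delta_pos":[0,0,0],"twist":0}]}}

```text
clock: 18.33
position: [0.4614, 0.2877, 0.069]
ee_rot: [0.691, 0.147, 0.692, -0.148]
contact_force: [-2.6, -2.2, 6.2]
width: 0.0152
```

Emit:
{"name": "step_arm", "arguments": {"increments": [{"grip":0.1,"delta_pos":[0,0,0.002],"twist":0},{"grip":0.2,"delta_pos":[0,0,0],"twist":0},{"grip":0.4,"delta_pos":[0,0,0],"twist":0},{"grip":0.4,"delta_pos":[0,0,0],"twist":0},{"grip":0.4,"delta_pos":[0,0,0],"twist":0},{"grip":0.4,"delta_pos":[0,0,0.015],"twist":0},{"grip":0.4,"delta_pos":[0,0,0.03],"twist":0},{"grip":0.4,"delta_pos":[0,0,0.04],"twist":0},{"grip":0.4,"delta_pos":[0,0,0.04],"twist":0},{"grip":0.4,"delta_pos":[0,0,0],"twist":0}]}}

```text
clock: 19.17
position: [0.4659, 0.2914, 0.2027]
ee_rot: [0.696, 0.151, 0.687, -0.144]
contact_force: [1.3, 0.9, 1.0]
width: 0.0341
```

Emit:
{"name": "step_arm", "arguments": {"increments": [{"grip":0.4,"delta_pos":[0.0192,-0.0244,0],"twist":0},{"grip":0.4,"delta_pos":[0.0192,-0.0244,0],"twist":0},{"grip":0.4,"delta_pos":[0.0192,-0.0244,0],"twist":0},{"grip":0.4,"delta_pos":[0.0192,-0.0244,0],"twist":0},{"grip":0.4,"delta_pos":[0.0192,-0.0244,0],"twist":0},{"grip":0.4,"delta_pos":[0.0192,-0.0244,0],"twist":0},{"grip":0.4,"delta_pos":[0.0192,-0.0244,0],"twist":0},{"grip":0.4,"delta_pos":[0.0192,-0.0244,0],"twist":0},{"grip":0.4,"delta_pos":[0.0192,-0.0244,0],"twist":0},{"grip":0.4,"delta_pos":[0.0192,-0.0244,0],"twist":0}]}}

```text
clock: 20.0
position: [0.6542, 0.0439, 0.1944]
ee_rot: [0.692, 0.147, 0.692, -0.147]
contact_force: [0.5, -0.0, -0.9]
width: 0.0342
```

Emit:
{"name": "step_arm", "arguments": {"increments": [{"grip":0.4,"delta_pos":[0,0,0],"twist":0},{"grip":0.4,"delta_pos":[0,0,0],"twist":0},{"grip":0.4,"delta_pos":[0,0,-0.035],"twist":0},{"grip":0.4,"delta_pos":[0,0,-0.035],"twist":0},{"grip":0.4,"delta_pos":[0,0,0],"twist":0},{"grip":0.4,"delta_pos":[0,0,0],"twist":0}]}}

```text
clock: 20.5
position: [0.6511, 0.0463, 0.1231]
ee_rot: [0.69, 0.147, 0.694, -0.147]
contact_force: [0.6, -0.5, 0.8]
width: 0.0345
```

Emit:
{"name": "step_arm", "arguments": {"increments": [{"grip":0.4,"delta_pos":[0.001,-0.001,-0.03],"twist":0},{"grip":0.4,"delta_pos":[0,0,-0.025],"twist":0},{"grip":0.4,"delta_pos":[0,0,-0.008],"twist":0},{"grip":0.4,"delta_pos":[0,0,0],"twist":0},{"grip":0.4,"delta_pos":[0,0,0],"twist":0}]}}

```text
clock: 20.92
position: [0.6555, 0.0446, 0.0636]
ee_rot: [0.692, 0.147, 0.691, -0.147]
contact_force: [-0.2, 0.9, -0.8]
width: 0.0342
```

Emit:
{"name": "step_arm", "arguments": {"increments": [{"grip":0.3,"delta_pos":[0,0,0],"twist":0},{"grip":0.25,"delta_pos":[0,0,0],"twist":0},{"grip":0.2,"delta_pos":[0,0,0],"twist":0},{"grip":0.15,"delta_pos":[0,0,0],"twist":0},{"grip":0.1,"delta_pos":[0,0,0],"twist":0},{"grip":0.0,"delta_pos":[0,0,0],"twist":0},{"grip":0.0,"delta_pos":[0,0,0],"twist":0},{"grip":0.0,"delta_pos":[0,0,0],"twist":0}]}}

```text
clock: 21.58
position: [0.6554, 0.0439, 0.0635]
ee_rot: [0.693, 0.147, 0.691, -0.147]
contact_force: [0.5, -0.1, 6.6]
width: 0.015
```

Emit:
{"name": "step_arm", "arguments": {"increments": [{"grip":0.0,"delta_pos":[0,0,0.01],"twist":0},{"grip":0.0,"delta_pos":[0,0,0.02],"twist":0},{"grip":0.0,"delta_pos":[0,0,0.03],"twist":0},{"grip":0.0,"delta_pos":[0,0,0.03],"twist":0},{"grip":0.0,"delta_pos":[0,0,0.03],"twist":0},{"grip":0.0,"delta_pos":[0,0,0],"twist":0},{"grip":0.0,"delta_pos":[0,0,0],"twist":0}]}}

```text
clock: 22.17
position: [0.6556, 0.0442, 0.1847]
ee_rot: [0.693, 0.148, 0.69, -0.147]
contact_force: [-0.6, 0.5, -1.0]
width: 0.0152
```

Emit:
{"name": "step_arm", "arguments": {"increments": [{"grip":0.0,"delta_pos":[-0.0143,0.0262,0],"twist":0},{"grip":0.0,"delta_pos":[-0.0143,0.0262,0],"twist":0},{"grip":0.0,"delta_pos":[-0.0143,0.0262,0],"twist":0},{"grip":0.0,"delta_pos":[-0.0143,0.0262,0],"twist":0},{"grip":0.0,"delta_pos":[-0.0143,0.0262,0],"twist":0},{"grip":0.0,"delta_pos":[-0.0143,0.0262,0],"twist":0},{"grip":0.0,"delta_pos":[-0.0143,0.0262,0],"twist":0},{"grip":0.0,"delta_pos":[-0.0143,0.0262,0],"twist":0},{"grip":0.0,"delta_pos":[0,0,0],"twist":0},{"grip":0.0,"delta_pos":[0,0,0],"twist":0}]}}

```text
clock: 23.0
position: [0.5382, 0.2547, 0.1805]
ee_rot: [0.691, 0.146, 0.693, -0.147]
contact_force: [1.0, -0.1, -0.3]
width: 0.015
```

Emit:
{"name": "step_arm", "arguments": {"increments": [{"grip":0.0,"delta_pos":[0,0,0],"twist":0},{"grip":0.0,"delta_pos":[0,0,-0.02],"twist":0},{"grip":0.0,"delta_pos":[0,0,-0.02],"twist":0},{"grip":0.0,"delta_pos":[0,0,-0.02],"twist":0},{"grip":0.0,"delta_pos":[0,0,-0.02],"twist":0},{"grip":0.0,"delta_pos":[0,0,-0.015],"twist":0},{"grip":0.0,"delta_pos":[0,0,-0.01],"twist":0},{"grip":0.0,"delta_pos":[0,0,-0.008],"twist":0},{"grip":0.0,"delta_pos":[0,0,-0.004],"twist":0},{"grip":0.0,"delta_pos":[0,0,0],"twist":0}]}}

```text
clock: 23.83
position: [0.5413, 0.2525, 0.0687]
ee_rot: [0.693, 0.147, 0.691, -0.148]
contact_force: [-5.3, -3.9, 19.7]
width: 0.0151
```

Emit:
{"name": "step_arm", "arguments": {"increments": [{"grip":0.0,"delta_pos":[0,0,0],"twist":0}]}}

```text
clock: 23.92
position: [0.5412, 0.2525, 0.0687]
ee_rot: [0.693, 0.147, 0.69, -0.147]
contact_force: [-3.7, -4.2, 18.9]
width: 0.0153
```

Emit:
{"name": "step_arm", "arguments": {"increments": [{"grip":0.0,"delta_pos":[0,0,0.004],"twist":0},{"grip":0.0,"delta_pos":[0,0,0],"twist":0},{"grip":0.2,"delta_pos":[0,0,0],"twist":0},{"grip":0.4,"delta_pos":[0,0,0],"twist":0},{"grip":0.4,"delta_pos":[0,0,0],"twist":0},{"grip":0.4,"delta_pos":[0,0,0],"twist":0},{"grip":0.4,"delta_pos":[0,0,0.015],"twist":0},{"grip":0.4,"delta_pos":[0,0,0.03],"twist":0},{"grip":0.4,"delta_pos":[0,0,0.04],"twist":0},{"grip":0.4,"delta_pos":[0,0,0.04],"twist":0}]}}

```text
clock: 24.75
position: [0.5391, 0.2536, 0.1938]
ee_rot: [0.691, 0.147, 0.693, -0.148]
contact_force: [-0.3, 0.2, 0.6]
width: 0.0338
```

Emit:
{"name": "step_arm", "arguments": {"increments": [{"grip":0.4,"delta_pos":[0,-0.02,0.02],"twist":0},{"grip":0.4,"delta_pos":[0,-0.025,0.02],"twist":0},{"grip":0.4,"delta_pos":[0,-0.025,0.02],"twist":0},{"grip":0.4,"delta_pos":[0,-0.025,0.02],"twist":0},{"grip":0.4,"delta_pos":[0,-0.025,0.02],"twist":0},{"grip":0.4,"delta_pos":[0,-0.025,0],"twist":0},{"grip":0.4,"delta_pos":[0,0,0],"twist":0},{"grip":0.4,"delta_pos":[0,0,0],"twist":0},{"grip":0.4,"delta_pos":[0,0,0],"twist":0}]}}

```text
clock: 25.5
position: [0.5397, 0.1092, 0.2932]
ee_rot: [0.691, 0.148, 0.692, -0.147]
contact_force: [-0.2, -0.1, 0.2]
width: 0.034
```

```bash
python3 - <<'E'
from h import *
s=manip.get_state();print(s["position"],s["contact_force"])
w=manip.get_image("wrist");pickle.dump((s,w),open("w4.pkl","wb"))
c=manip.get_image("scene");e=manip.get_image("side");pickle.dump((c,e),open("ce4.pkl","wb"))
cv2.imwrite("pics/w4.png",cv2.resize(w["img"][:,:,::-1],(800,600),interpolation=cv2.INTER_CUBIC))
a=cv2.resize(c["img"][130:275,200:450],(800,464),interpolation=cv2.INTER_CUBIC);cv2.imwrite("pics/c4.png",a[:,:,::-1])
b=cv2.resize(e["img"][90:280,180:400],(695,600),interpolation=cv2.INTER_CUBIC);cv2.imwrite("pics/e4.png",b[:,:,::-1])
E
```

```text
[0.53969523 0.10921756 0.29315902] [-0.15923904 -0.08145192  0.24506251]
```

View pics/w4.png

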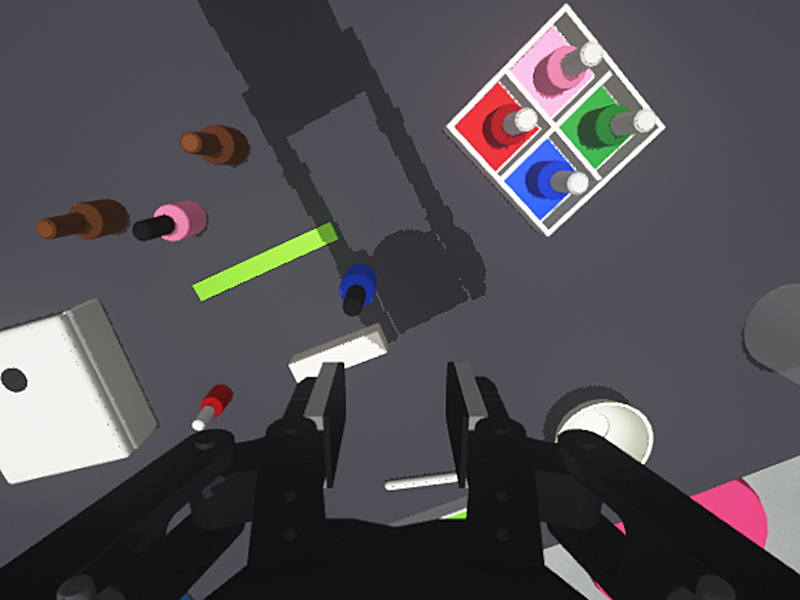

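View pics/e4.png

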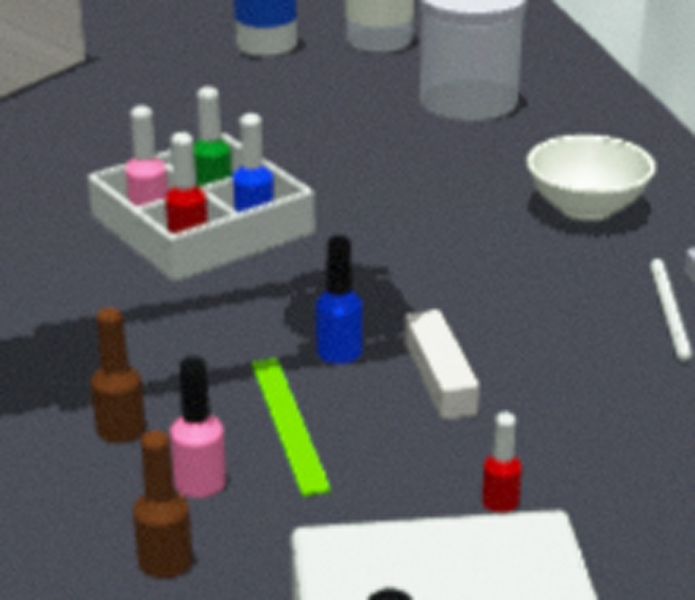

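Wrist view: all four stand in their own colour's compartments, with caps at red (525,119), pink (592,53), blue (577,183) and green (645,120). The black gels at (146,228) and (352,302) still stand. I'll check the numbers before handing in.

```bash
python3 - <<'E'
from h import *
s,d=pickle.load(open("w4.pkl","rb"))
f=lambda p:((p[0]+.5)*.7-.5,(p[1]+.5)*.7-.5)
T=dict(red=(.4834,.2313),pink=(.4608,.2891),blue=(.5412,.2539),green=(.5186,.3117))
for n,p in dict(red=(525,119),pink=(592,53),blue=(577,183),green=(645,120)).items():
    q=plane(d,f(p),.095,s)[:2];print(n,q.round(4),(q-T[n]).round(4))
for p in((143,229),(352,302)):print(plane(d,f(p),.087,s))
# gel shift: image change in side view, initial vs now
a=pickle.load(open("side0.pkl","rb"))[1]["img"];b=pickle.load(open("ce4.pkl","rb"))[1]["img"]
for n,(x,y,w,h) in dict(gpink=(230,200,25,48),gblue=(277,163,22,42)).items():
    r=cv2.matchTemplate(b[y-10:y+h+10,x-10:x+w+10],a[y:y+h,x:x+w],cv2.TM_CCOEFF_NORMED);print(n,cv2.minMaxLoc(r)[1::2])
E
```

```text
red [0.4831 0.233 ] [-0.0003  0.0017]
pink [0.4615 0.2894] [0.0007 0.0003]
blue [0.5393 0.2528] [-0.0019 -0.0011]
green [0.5175 0.3106] [-0.0011 -0.0011]
[ 0.43810757 -0.0563029   0.087     ]
[0.55582702 0.06427377 0.087     ]
gpink (0.9505494832992554, (10, 10))
gblue (0.9055442810058594, (10, 10))
```

```bash
python3 -c "
from rig import manip
print(manip.sign_off())"
```

```text
the job is handed in; nothing more can be done
None
```

All four white-capped polishes (green, red, pink, blue) are in the caddy, each standing upright in its own colour's compartment. I handed the job in at about 25.7 s of the 93 s allowed; the sign-off gave no verdict.

- **Placement:** the last wrist picture puts all four cap tops within about 2.5 mm of their compartment centres. Tilt was judged from that and from the side view, not measured separately.
- **Black-capped gels:** both still stand, with no pixel shift in the side view. Their wrist-camera positions match the start to within about 3 mm.
- **Not moved:** I did not handle the two brown bottles or the small red one, and they still stand.
- **Contact force:** the largest reading was about 20 N, when setting down the blue bottle; I backed off before releasing it. At hand-in the gripper was clear of everything at about 0.29 m height.
- **Disagreement:** the scene and side cameras differed by up to about 1 cm in single-view estimates. I used their triangulated positions together with the wrist camera, which agreed to within about 2 mm.

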